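Reset the profile gauge

ROBOT

A 6-joint arm with a two-finger parallel gripper is mounted at the origin on a cart in front of the work surface, level with it; the furniture and walls round the work are solid. World frame = base frame: x ahead of the robot, y to its left, z up, the work surface at z = 0. Lengths are in m, angles in rad, forces in N, time in s.
With the tool pointing down it reaches from about 0.35 to 0.975 m from the base axis. Payload 4.9 kg.
Tool frame: the origin (TCP) lies midway between the tips of the shut fingers; the grasp point (between the pads) lies 19 mm behind it (ctrl.tcp_to_grasp is the distance from the TCP to the grasp point, in m); z points along the fingers, y is the line along which they close (so a half turn about z gives the same grasp; the last joint's range is limited). The gripper opens to 85 mm and grips with 20 to 120 N. Pads are 22 mm wide; open, the fingers measure 114 mm over their backs; the gripper's body (76 mm by 85 mm) begins 54 mm behind the grasp point. The pads swing forward as they close: fully open they stand 13 mm farther back than shut.
Start: joints at [0.997, 0.053, 1.613, -0, 1.476, -0.119], TCP at [0.275, 0.561, 0.231] pointing down, gripper open.
Joint ranges: [-3.01, 3.01], [-1.01, 2.22], [0.06, 2.58], [-1.02, 4.17], [0.09, 2.62], [-3.14, 3.14]. Speed limits (rad/s): [2.57, 2.57, 3.14, 3.14, 3.14, 3.14].

INTERFACE

Orientations are given as a rotation vector (axis times angle).
In Python, from station import ctrl gives the robot as it stands.
- The arm moves only by the shell command python3 jog.py 'ROWS' [FORCE]. ROWS is a JSON object whose key "plan" holds a list of rows, 1 to 20 of them, each of 7 numbers: the finger opening in m, then dx, dy, dz in units of 100 mm, then a rotation vector rx, ry, rz in units of 0.25 rad; each row is the pose to reach, as a shift and turn from the pose commanded when the command began, along the tool's axes at that moment; what a row does not reach only later rows make up. A row lasts 1/12 s, in which the tool goes at most 0.0417 m and 0.125 rad, less where a joint would pass 70% of its speed; a pose out of reach is approached as far as the arm can. The fingers move at their own pace and stop on an object; FORCE is the grip in N (left out, the last holds). Time passes only in rows, so rows that do not move let the fingers close. It prints the time, the measured TCP pose, the force, the opening and the grip force at its end. Input that does not fit is refused with a message, and nothing moves.
- ctrl.get_obs(): the state, without advancing time (a new reading comes with each control period).
- ctrl.get_image(name): name is "scene" or "top" or "wrist"; returns the picture (420x560x3 uint8, red, green, blue); there is no depth.
- ctrl.camera_params(name): a dict with "fx", "fy", "cx", "cy" (pixels), "T" (4x4, takes a point from camera to world coordinates); the wrist camera has in their place "tool_from_camera" (4x4, takes a point from camera to tool coordinates, whose origin is the TCP and whose axes are the flange's). Camera axes: x right, y down, z forward; pixel columns grow to the right and rows downward; lengths in m; the calibration is good to about 2 mm. A picture is of the moment at which its call begins: read the wrist's pose just before it. camera_params takes no time and is no camera call.
- ctrl.finish_job(): hands the job in; it is judged then, once.
The state is a dict: "t": time; "q": joint angles; "dq": joint speeds; "effort": joint torques, N m; "tool_pos": TCP position; "tool_rot": TCP orientation; "contact_force": force on the tool from outside, world axes, zero at the start; "wrist_torque": the same for the moment, N m; "opening": finger opening in m; "grip_force": force on a finger pad.
Only numpy, scipy, OpenCV 4.12 (cv2) and the standard library are available. Lean on these libraries where they do the work, as an engineer would, in place of code of your own. Each camera call takes 0.05 s, during which the arm holds its last target. There are 200 camera calls.

TASK

The profile gauge in the drill vice still shows the last moulding: with the fingertips, press down all the white pins that stand up until they are flush with the gauge's top edge. Then stroke the fingertips lightly along the whole row, from its plain end to the end with the red lever, to feel that no pin stands proud, and last press the red lock lever fully down. Only press and stroke gently: draw no pin further out, lock nothing while a pin is proud, lift nothing and leave the things around alone.

Things in the scene. Friction and masses are not known exactly. Their poses are not given: they have to be found in the camera images.
- profile_gauge: black profile gauge (contour gauge), 196 mm long x 16 mm thick (20 mm at the flanges of its top edge) x 40 mm high, clamped fast, upright, in the green drill vice (118x198x54 mm; neither can shift). Origin: centre of its underside, 35 mm above the table; x along the row of pins towards the end with the red lever, z up; its flat top edge is at z = 40 mm
- row_middle (a point): middle of the row of 30 white pins, on the gauge's top edge (75 mm above the table); axes as the gauge's. Pins: 5 mm pitch, each 4.4 x 5.8 mm, x = -75 to +75 mm. The outer 9 on each side are flush already; the middle 12 (x = -30 to +30 mm) stand up by 2 to 22 mm. Friction (about 1 N each) holds a pin where it is left; a stop holds it rigidly once its tip is flush
- row_plain_end (a point): plain end of the row of pins (the end away from the lever), on the top edge; axes as the gauge's
- row_lever_end (a point): end of the row next to the red lever, on the top edge; axes as the gauge's
- lock_lever (a joint): red lock lever at the +x end of the gauge, hinged about the gauge's y axis at x = 90, z = 28 mm of the gauge: 0 = fully down, level, pointing along +x away from the row (locked, against a stop); 0.42 to 0.65 rad at the start = raised (unlocked). It stays where it is left (friction 0.06 N m, about 1.5 N at the pad)
- lever_pad (a point): centre of the upper face of the lever's thumb pad (30 x 24.5 x 8 mm), 38 mm from the hinge; fully down it lies at x = 128, z = 32 mm of the gauge
- pin_1 (a joint): sliding pin at x = -27.5 mm of the gauge: how far its tip stands out above the top edge, in m (0 = flush, 0.03 = drawn right out)
- pin_2 (a joint): sliding pin at x = -22.5 mm of the gauge: how far its tip stands out above the top edge, in m (0 = flush, 0.03 = drawn right out)
- pin_3 (a joint): sliding pin at x = -17.5 mm of the gauge: how far its tip stands out above the top edge, in m (0 = flush, 0.03 = drawn right out)
- pin_4 (a joint): sliding pin at x = -12.5 mm of the gauge: how far its tip stands out above the top edge, in m (0 = flush, 0.03 = drawn right out)
- pin_5 (a joint): sliding pin at x = -7.5 mm of the gauge: how far its tip stands out above the top edge, in m (0 = flush, 0.03 = drawn right out)
- pin_6 (a joint): sliding pin at x = -2.5 mm of the gauge: how far its tip stands out above the top edge, in m (0 = flush, 0.03 = drawn right out)
- pin_7 (a joint): sliding pin at x = 2.5 mm of the gauge: how far its tip stands out above the top edge, in m (0 = flush, 0.03 = drawn right out)
- pin_8 (a joint): sliding pin at x = 7.5 mm of the gauge: how far its tip stands out above the top edge, in m (0 = flush, 0.03 = drawn right out)
- pin_9 (a joint): sliding pin at x = 12.5 mm of the gauge: how far its tip stands out above the top edge, in m (0 = flush, 0.03 = drawn right out)
- pin_10 (a joint): sliding pin at x = 17.5 mm of the gauge: how far its tip stands out above the top edge, in m (0 = flush, 0.03 = drawn right out)
- pin_11 (a joint): sliding pin at x = 22.5 mm of the gauge: how far its tip stands out above the top edge, in m (0 = flush, 0.03 = drawn right out)
- pin_12 (a joint): sliding pin at x = 27.5 mm of the gauge: how far its tip stands out above the top edge, in m (0 = flush, 0.03 = drawn right out)
- moulding_offcut: offcut of pale wooden moulding, 60 wide x 80 long x up to 20 mm high, lying flat left of the vice; origin under its centre; bystander
- tape_measure: yellow tape measure, 36x83x62 mm, standing right of the vice; origin under its centre; bystander
- pencil: red carpenter pencil, 8x162x7 mm, lying at the back left; origin under its centre; bystander
- label_carton: small white carton, 60x120x52 mm, at the back; origin under its centre; bystander
- tack_hammer: hammer with wooden handle, 85x205x27 mm, lying at the right edge; origin under its centre; bystander
- oil_can: green thumb oiler, 66x85x142 mm, standing at the front right; origin under its centre; bystander

How it is judged:
By the outcome, as a careful person would: the job done as asked, in the order asked, and still so for the second after the job is handed in, with the robot touching nothing.
It also fails if it takes over 51 s, if anything falls off the work surface, if the arm or the gripper's body presses on something with over 40 N, if the wrist force passes 120 N, or if a joint passes its speed limit or range.

## Working session

There is one attempt and no reset: what is moved stays moved. The work goes in short steps, Python scripts to look and compute and a shell command to move; the robot and the scene stay as the last step left them, time stands still between calls to the robot, and variables do not carry over. Pictures are saved under pics/ and viewed, at most 10 in all, crops included, and the job is handed in when it is done.

```bash
ls; mkdir -p pics
python3 - <<'E'
from station import ctrl
import cv2,numpy as np
np.set_printoptions(precision=4,suppress=True)
o=ctrl.get_obs();print(o)
ims=[]
for n in("scene","top","wrist"):
    p=ctrl.camera_params(n);print(n,p)
    im=ctrl.get_image(n)[:,:,::-1];cv2.imwrite(f"pics/{n}0.png",im);ims.append(im)
E
```

```text
jog.py
pics
station.py
{'t': 0.0, 'q': array([ 0.997 ,  0.0534,  1.6143,  0.    ,  1.476 , -0.119 ]), 'dq': array([-0.0011, -0.0011,  0.0008, -0.0003,  0.0006,  0.0003]), 'effort': array([ -0.0014, -39.3702, -37.0166,  -0.0002,   0.0071,   0.    ]), 'tool_pos': array([0.2742, 0.5609, 0.23  ]), 'tool_rot': array([-0.7081, -3.06  ,  0.0031]), 'contact_force': array([0.0833, 0.2762, 1.4196]), 'wrist_torque': array([-0.0029,  0.0364,  0.0007]), 'grip_force': 0.0, 'opening': 0.08505611957784184}
scene {'fx': 474.5806454743486, 'fy': 474.5806454743486, 'cx': 285.78752171762966, 'cy': 215.71042701546247, 'T': array([[-0.9113,  0.3258, -0.2518,  0.8723],
       [ 0.4117,  0.7191, -0.5598,  0.5304],
       [-0.0013, -0.6138, -0.7895,  0.941 ],
       [ 0.    ,  0.    ,  0.    ,  1.    ]])}
top {'fx': 507.8177199644173, 'fy': 507.8177199644173, 'cx': 269.36518573079195, 'cy': 203.85116791203762, 'T': array([[-0.0075, -0.9804,  0.1967,  0.3623],
       [-1.    ,  0.0079,  0.0013, -0.0724],
       [-0.0028, -0.1966, -0.9805,  1.1948],
       [ 0.    ,  0.    ,  0.    ,  1.    ]])}
wrist {'fx': 370.5247740747071, 'fy': 370.5247740747071, 'cx': 289.540039412265, 'cy': 208.5848916614919, 'tool_from_camera': array([[ 0.0004, -0.9642, -0.2652,  0.0665],
       [ 1.    ,  0.0003,  0.0006, -0.0002],
       [-0.0005, -0.2652,  0.9642, -0.1436],
       [ 0.    ,  0.    ,  0.    ,  1.    ]])}
```

View pics/scene0.png

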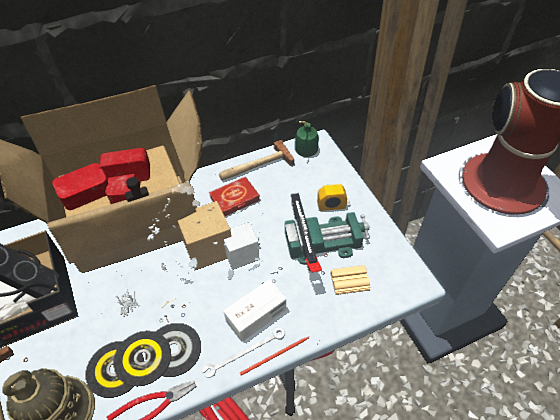

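View pics/top0.png

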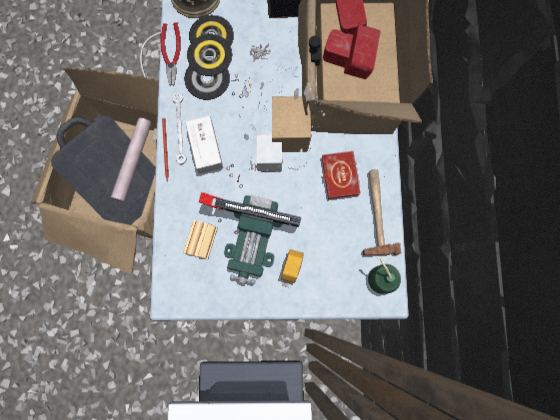

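The scene shows the gauge in the green vice with its red lever toward +y, at top-view (208,199), and the plain end at about (298,221). I'll localise it from both fixed views.

```bash
cat > h.py <<'E'
import numpy as np,cv2
from scipy.spatial.transform import Rotation as R
np.set_printoptions(precision=4,suppress=True)
def cam(ctrl,n,obs=None):
    p=ctrl.camera_params(n)
    if n=="wrist":
        T=np.eye(4);T[:3,:3]=R.from_rotvec(obs["tool_rot"]).as_matrix();T[:3,3]=obs["tool_pos"]
        return p,T@p["tool_from_camera"]
    return p,p["T"]
def ray(p,T,uv):
    d=np.array([(uv[0]-p["cx"])/p["fx"],(uv[1]-p["cy"])/p["fy"],1.])
    return T[:3,3],T[:3,:3]@d
def plane(p,T,uv,z):
    o,d=ray(p,T,uv);return o+d*(z-o[2])/d[2]
def tri(a,b):
    A=np.zeros((3,3));c=np.zeros(3)
    for o,d in(a,b):
        d=d/np.linalg.norm(d);M=np.eye(3)-np.outer(d,d);A+=M;c+=M@o
    return np.linalg.solve(A,c)
E
python3 - <<'E'
from station import ctrl
from h import *
t=cv2.imread("pics/top0.png");s=cv2.imread("pics/scene0.png")
p,T=cam(ctrl,"top")
for uv in((208,199),(215,203),(298,221),(262,212)):print(uv,plane(p,T,uv,.075))
def big(im,n):
    return cv2.resize(im,None,fx=n,fy=n,interpolation=cv2.INTER_CUBIC)
a=big(t[185:235,190:310],5);b=big(s[185:280,275:350],5)
o=np.zeros((600,800,3),np.uint8);o[:250,:600]=a
b=cv2.resize(s[185:280,275:350],(276,350),interpolation=cv2.INTER_CUBIC);o[250:,:276]=b
cv2.imwrite("pics/c1.png",o)
E
```

```text
(208, 199) [0.5991 0.0673 0.075 ]
(215, 203) [0.5898 0.0514 0.075 ]
(298, 221) [ 0.5473 -0.1346  0.075 ]
(262, 212) [ 0.5684 -0.0543  0.075 ]
```

View pics/c1.png

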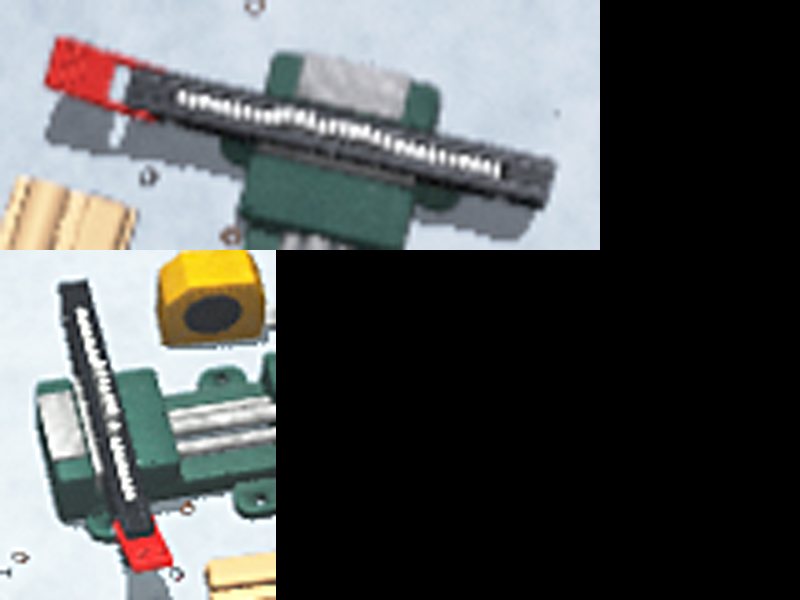

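```bash
cat >> h.py <<'E'
def delta(obs,pos,yaw,cmd=None):
    "shift, turn (tool axes) to TCP pos, tool y along yaw, z down"
    M=R.from_rotvec(obs["tool_rot"]).as_matrix()
    y=np.array([np.cos(yaw),np.sin(yaw),0]);z=np.array([0,0,-1.]);G=np.c_[np.cross(y,z),y,z]
    return M.T@(np.array(pos)-obs["tool_pos"]),R.from_matrix(M.T@G).as_rotvec()
E
python3 - <<'E'
from station import ctrl
from h import *
p,T=cam(ctrl,"top")
a=plane(p,T,(225.6,204),.075);b=plane(p,T,(290,219),.075)
d=a-b;print(a,b,np.linalg.norm(d));yaw=np.arctan2(d[1],d[0]);print(yaw,(a+b)/2)
m=(a+b)/2;m[2]=.18
print(delta(ctrl.get_obs(),m,yaw))
E
```

```text
[0.5873 0.0275 0.075 ] [ 0.552  -0.1168  0.075 ] 0.1485909750470972
1.330524620658496 [ 0.5696 -0.0446  0.075 ]
(array([-0.5314, -0.4143,  0.0509]), array([-0.0016, -0.0004, -0.2145]))
```

The manual's scale: shifts go in units of 100 mm and turns go in units of 0.25 rad. Converting my numbers, -0.53 m is -5.3, -0.414 m is -4.14, -0.2145 rad is -0.858.

```bash
python3 jog.py '{"plan": [[0,-1.3,-1,0,0,0,-0.4],[0,-2.6,-2,0,0,0,-0.8],[0,-4,-3,0.1,0,0,-0.858],[0,-5.3,-4.14,0.3,0,0,-0.858],[0,-5.3,-4.14,0.5,0,0,-0.858],[0,-5.3,-4.14,0.5,0,0,-0.858],[0,-5.3,-4.14,0.5,0,0,-0.858],[0,-5.3,-4.14,0.5,0,0,-0.858],[0,-5.3,-4.14,0.5,0,0,-0.858],[0,-5.3,-4.14,0.5,0,0,-0.858],[0,-5.3,-4.14,0.5,0,0,-0.858],[0,-5.3,-4.14,0.5,0,0,-0.858],[0,-5.3,-4.14,0.5,0,0,-0.858],[0,-5.3,-4.14,0.5,0,0,-0.858],[0,-5.3,-4.14,0.5,0,0,-0.858],[0,-5.3,-4.14,0.5,0,0,-0.858],[0,-5.3,-4.14,0.5,0,0,-0.858],[0,-5.3,-4.14,0.5,0,0,-0.858],[0,-5.3,-4.14,0.5,0,0,-0.858],[0,-5.3,-4.14,0.5,0,0,-0.858]]}' 20
python3 - <<'E'
from station import ctrl
from h import *
o=ctrl.get_obs();print(o)
np.save("w1.npy",np.r_[o["tool_pos"],o["tool_rot"]])
cv2.imwrite("pics/w1.png",ctrl.get_image("wrist")[:,:,::-1])
E
```

```text
t: 1.82
tool_pos: [0.5683, -0.042, 0.1812]
tool_rot: [-0.375, -3.119, -0.001]
contact_force: [-0.3, 0.6, 0.2]
opening: -0.0002
grip_force: 0.0
{'t': 1.8167, 'q': array([-0.2046, -0.0417,  1.7925,  0.0005,  1.3914, -1.5364]), 'dq': array([ 0.0151, -0.0102,  0.0022, -0.0035, -0.0024, -0.0024]), 'effort': array([ -0.7983, -33.7851, -36.2104,  -0.0305,  -0.0133,   0.0025]), 'tool_pos': array([ 0.5683, -0.042 ,  0.1812]), 'tool_rot': array([-0.3747, -3.1186, -0.0009]), 'contact_force': array([-0.3026,  0.6376,  0.2242]), 'wrist_torque': array([ 0.049 , -0.0372,  0.0377]), 'grip_force': 0.0, 'opening': -0.00023845076666724615}
```

View pics/w1.png

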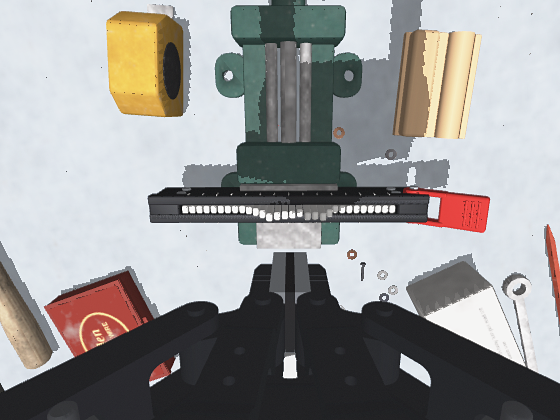

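The wrist view shows the gauge across the middle. Its pin row runs from (181,210) to (396,209), the profile bulges around columns 255–335, and the red pad is near (465,210).

```bash
cat >> h.py <<'E'
def rowmask(im,hull_pts):
    g=im.min(2);m=np.zeros(g.shape,np.uint8);cv2.fillConvexPoly(m,np.array(hull_pts),1);return ((g>150)&(m>0)).astype(np.uint8)
E
python3 - <<'E'
from station import ctrl
from h import *
w=cv2.imread("pics/w1.png");t=cv2.imread("pics/top0.png")
W=np.load("w1.npy");o=dict(tool_pos=W[:3],tool_rot=W[3:])
pw,Tw=cam(ctrl,"wrist",o);pt,Tt=cam(ctrl,"top")
m=rowmask(w,[(160,200),(420,197),(420,218),(160,220)])
ys,xs=np.nonzero(m)
def ends(xs,ys,lo,hi):
    r=[]
    for e,s in((lo,1),(hi,-1)):
        k=np.abs(xs-e)<45 if hi-lo>100 else np.abs(xs-e)<12
        f=np.polyfit(xs[k],ys[k],1);r.append((e,np.polyval(f,e)))
    return r
ew=ends(xs,ys,xs.min()-.5,xs.max()+.5)
print("wrist",ew)
m=rowmask(t,[(220,198),(296,214),(296,226),(220,208)])
ys,xs=np.nonzero(m);et=ends(xs,ys,xs.min()-.5,xs.max()+.5)[::-1]
print("top",et)
for a,b in zip(ew,et):print(tri(ray(pw,Tw,a),ray(pt,Tt,b)),plane(pw,Tw,a,.075))
A,B=[plane(pw,Tw,a,.075) for a in ew];d=B-A
print(np.linalg.norm(d),np.arctan2(d[1],d[0]),(A+B)/2,d)
# gauge dark top: red lever
h=cv2.cvtColor(w,cv2.COLOR_BGR2HSV);r=cv2.inRange(h,(0,170,120),(8,255,255))+cv2.inRange(h,(172,170,120),(180,255,255))
r[:,:400]=0;r[:150]=0;r[250:]=0;r[:,500:]=0
c=max(cv2.findContours(r,0,2)[0],key=cv2.contourArea);print(cv2.boundingRect(c),cv2.approxPolyDP(c,3,True)[:,0].tolist())
z=cv2.resize(w[180:240,140:500],None,fx=2.2,fy=5,interpolation=cv2.INTER_CUBIC);cv2.imwrite("pics/z1.png",z)
E
```

```text
wrist [(np.float64(181.5), np.float64(208.86550224794382)), (np.float64(394.5), np.float64(208.55663581004882))]
top [(np.float64(296.5), np.float64(213.7426177836761)), (np.float64(221.5), np.float64(200.03197205803323))]
[ 0.5678 -0.1345  0.0237] [ 0.5526 -0.116   0.075 ]
[0.6106 0.0436 0.0069] [0.5876 0.0287 0.075 ]
0.14890655323344396 1.3333358112106133 [ 0.5701 -0.0437  0.075 ] [0.035  0.1447 0.    ]
(406, 190, 84, 42) [[406, 190], [441, 197], [437, 222], [408, 222], [475, 231], [485, 228], [489, 198]]
```

View pics/z1.png

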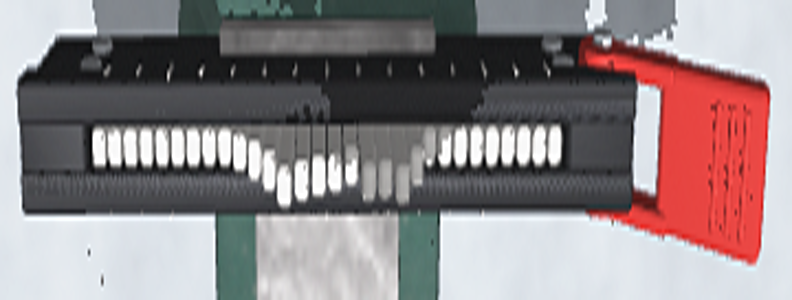

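The pins bulge from flush to about 22 mm, as described, and both views agree within about 1 mm on the plane z = 0.075. I'll touch the flush part at x=-45 first to get the exact height.

```bash
cat >> h.py <<'E'
M0=np.array([.5701,-.0437,.075]);YAW=1.333
def gx(o):
    "TCP in gauge axes relative to row middle (mm)"
    u=np.array([np.cos(YAW),np.sin(YAW),0]);v=np.array([-u[1],u[0],0]);d=o["tool_pos"]-M0
    return np.array([d@u,d@v,d[2]])*1e3
E
python3 - <<'E'
from station import ctrl
from h import *
o=ctrl.get_obs();print(gx(o))
u=np.array([np.cos(YAW),np.sin(YAW),0])
print(delta(o,M0-.045*u+[0,0,.012],YAW))
E
```

```text
[  1.4616   2.2218 106.309 ]
(array([-0.0023, -0.0465,  0.0943]), array([ 0.0003, -0.0003, -0.0007]))
```

```bash
cat > st.py <<'E'
from station import ctrl
from h import *
o=ctrl.get_obs();print("gauge mm",gx(o),"F",o["contact_force"],"t",o["t"],"rot",delta(o,M0,YAW)[1])
E
python3 jog.py '{"plan": [[0,-0.023,-0.465,0.3,0,0,0],[0,-0.023,-0.465,0.6,0,0,0],[0,-0.023,-0.465,0.94,0,0,0],[0,-0.023,-0.465,0.94,0,0,0],[0,-0.023,-0.465,0.94,0,0,0],[0,-0.023,-0.465,0.94,0,0,0]]}'; python3 st.py
python3 jog.py '{"plan": [[0,0,0,0.04,0,0,0],[0,0,0,0.08,0,0,0],[0,0,0,0.1,0,0,0],[0,0,0,0.1,0,0,0]]}'; python3 st.py
```

```text
t: 2.37
tool_pos: [0.561, -0.0881, 0.0894]
tool_rot: [0.374, 3.117, -0.0]
contact_force: [0.3, -0.1, 0.1]
opening: -0.0
grip_force: 0.0
gauge mm [-45.3084  -1.6524  14.3594] F [ 0.2998 -0.132   0.0917] t 2.3667 rot [ 0.      0.0025 -0.0008]
t: 2.7
tool_pos: [0.5602, -0.0888, 0.0777]
tool_rot: [0.376, 3.119, -0.0]
contact_force: [0.2, -0.3, -0.7]
opening: 0.0
grip_force: 0.0
gauge mm [-46.1737  -0.978    2.6571] F [ 0.2485 -0.295  -0.7375] t 2.7 rot [-0.      0.0005 -0.0021]
```

```bash
for i in 1; do python3 jog.py '{"plan": [[0,0,0,0.01,0,0,0],[0,0,0,0.01,0,0,0],[0,0,0,0.01,0,0,0]]}'; python3 st.py; done
python3 jog.py '{"plan": [[0,0,0,0.01,0,0,0],[0,0,0,0.01,0,0,0],[0,0,0,0.01,0,0,0]]}'; python3 st.py
python3 jog.py '{"plan": [[0,0,0,0.01,0,0,0],[0,0,0,0.01,0,0,0],[0,0,0,0.01,0,0,0]]}'; python3 st.py
```

```text
t: 2.95
tool_pos: [0.56, -0.089, 0.0764]
tool_rot: [0.377, 3.119, 0.0]
contact_force: [0.0, 0.1, -0.2]
opening: 0.0001
grip_force: 0.0
gauge mm [-46.4493  -0.8562   1.3569] F [ 0.0311  0.1405 -0.196 ] t 2.95 rot [ 0.      0.     -0.0026]
t: 3.2
tool_pos: [0.5599, -0.089, 0.0752]
tool_rot: [-0.377, -3.119, 0.0]
contact_force: [0.3, -0.4, 0.5]
opening: -0.0002
grip_force: 0.0
gauge mm [-46.4457  -0.765    0.2161] F [ 0.2918 -0.4325  0.4627] t 3.2 rot [-0.     -0.0002 -0.0026]
t: 3.45
tool_pos: [0.5602, -0.0891, 0.0749]
tool_rot: [0.377, 3.119, -0.0]
contact_force: [-1.0, -0.3, 4.6]
opening: 0.0001
grip_force: 2.0
gauge mm [-46.4404  -1.0615  -0.1234] F [-0.9791 -0.3079  4.6214] t 3.45 rot [-0.0001  0.0004 -0.0025]
```

Contact is at the expected height (z≈0.0750) with about 5 N. Next I'll press the proud pins, spot by spot.

```bash
python3 jog.py '{"plan": [[0,0.01,0,-0.3,0,0,0],[0,0.01,0.21,-0.3,0,0,0],[0,0.01,0.21,-0.3,0,0,0],[0,0.01,0.21,-0.18,0,0,0],[0,0.01,0.21,-0.1,0,0,0],[0,0.01,0.21,-0.05,0,0,0],[0,0.01,0.21,-0.01,0,0,0],[0,0.01,0.21,0.005,0,0,0],[0,0.01,0.21,0.008,0,0,0],[0,0.01,0.21,0.008,0,0,0],[0,0.01,0.21,0.008,0,0,0]]}'; python3 st.py
python3 jog.py '{"plan": [[0,0,0,-0.3,0,0,0],[0,0,0.1,-0.3,0,0,0],[0,0,0.1,-0.3,0,0,0],[0,0,0.1,-0.18,0,0,0],[0,0,0.1,-0.1,0,0,0],[0,0,0.1,-0.05,0,0,0],[0,0,0.1,-0.01,0,0,0],[0,0,0.1,0,0,0,0],[0,0,0.1,0,0,0,0],[0,0,0.1,0,0,0,0]]}'; python3 st.py
```

```text
t: 4.37
tool_pos: [0.5628, -0.069, 0.0748]
tool_rot: [-0.377, -3.114, 0.001]
contact_force: [-9.7, -1.0, 16.0]
opening: -0.0
grip_force: 8.7
gauge mm [-26.2838   1.1335  -0.2204] F [-9.7423 -1.0084 16.0377] t 4.3667 rot [-0.0012 -0.0043 -0.0028]
t: 5.2
tool_pos: [0.5651, -0.059, 0.0747]
tool_rot: [-0.376, -3.114, 0.001]
contact_force: [-10.6, 0.5, 17.7]
opening: 0.0003
grip_force: 9.8
gauge mm [-16.0537   1.2575  -0.254 ] F [-10.5582   0.5408  17.7237] t 5.2 rot [-0.0012 -0.0049 -0.0025]
```

Pressing works, but 17 N is more than "gentle", so I'll back off a little.

```bash
python3 jog.py '{"plan": [[0,-0.01,0,-0.3,0,0,0],[0,-0.01,0.1,-0.3,0,0,0],[0,-0.01,0.1,-0.3,0,0,0],[0,-0.01,0.1,-0.18,0,0,0],[0,-0.01,0.1,-0.1,0,0,0],[0,-0.01,0.1,-0.05,0,0,0],[0,-0.01,0.1,-0.03,0,0,0],[0,-0.01,0.1,-0.018,0,0,0],[0,-0.01,0.1,-0.012,0,0,0],[0,-0.01,0.1,-0.012,0,0,0],[0,-0.01,0.1,-0.012,0,0,0]]}'; python3 st.py
```

```text
t: 6.12
tool_pos: [0.5682, -0.0493, 0.0748]
tool_rot: [-0.376, -3.114, 0.0]
contact_force: [-7.7, -0.3, 12.5]
opening: -0.0001
grip_force: 7.0
gauge mm [-5.848   0.5213 -0.1821] F [-7.6958 -0.3337 12.463 ] t 6.1167 rot [-0.0007 -0.005  -0.0026]
```

To row units: -0.03 m is -0.3, -0.018 m is -0.18.

```bash
python3 jog.py '{"plan": [[0,0,0,-0.3,0,0,0],[0,0,0.1,-0.3,0,0,0],[0,0,0.1,-0.3,0,0,0],[0,0,0.1,-0.18,0,0,0],[0,0,0.1,-0.1,0,0,0],[0,0,0.1,-0.05,0,0,0],[0,0,0.1,-0.02,0,0,0],[0,0,0.1,-0.008,0,0,0],[0,0,0.1,-0.003,0,0,0],[0,0,0.1,-0.003,0,0,0],[0,0,0.1,-0.003,0,0,0]]}'; python3 st.py
python3 jog.py '{"plan": [[0,0,0,-0.3,0,0,0],[0,0,0.1,-0.3,0,0,0],[0,0,0.1,-0.3,0,0,0],[0,0,0.1,-0.18,0,0,0],[0,0,0.1,-0.1,0,0,0],[0,0,0.1,-0.05,0,0,0],[0,0,0.1,-0.02,0,0,0],[0,0,0.1,-0.005,0,0,0],[0,0,0.1,0,0,0,0],[0,0,0.1,0,0,0,0],[0,0,0.1,0,0,0,0]]}'; python3 st.py
python3 jog.py '{"plan": [[0,0,0,-0.3,0,0,0],[0,0,0.11,-0.3,0,0,0],[0,0,0.11,-0.3,0,0,0],[0,0,0.11,-0.18,0,0,0],[0,0,0.11,-0.1,0,0,0],[0,0,0.11,-0.05,0,0,0],[0,0,0.11,-0.02,0,0,0],[0,0,0.11,-0.005,0,0,0],[0,0,0.11,0,0,0,0],[0,0,0.11,0,0,0,0],[0,0,0.11,0,0,0,0]]}'; python3 st.py
```

```text
t: 7.03
tool_pos: [0.571, -0.0399, 0.0749]
tool_rot: [-0.376, -3.115, 0.001]
contact_force: [-5.0, -0.8, 7.9]
opening: -0.0002
grip_force: 4.9
gauge mm [ 3.9299  0.0394 -0.1455] F [-5.0003 -0.759   7.9362] t 7.0333 rot [-0.0011 -0.0034 -0.0026]
t: 7.95
tool_pos: [0.5735, -0.03, 0.0748]
tool_rot: [-0.376, -3.116, 0.001]
contact_force: [-3.9, 0.5, 7.5]
opening: 0.0
grip_force: 4.4
gauge mm [14.1335 -0.0418 -0.1542] F [-3.8641  0.5475  7.5393] t 7.95 rot [-0.0008 -0.0032 -0.0026]
t: 8.87
tool_pos: [0.5759, -0.019, 0.0748]
tool_rot: [-0.376, -3.115, -0.0]
contact_force: [-5.0, 0.8, 7.4]
opening: -0.0
grip_force: 4.0
gauge mm [25.3661  0.1538 -0.158 ] F [-5.0039  0.7761  7.3695] t 8.8667 rot [-0.0004 -0.0038 -0.0025]
```

To row units: -0.1 m is -1, -0.07 m is -0.7.

```bash
python3 jog.py '{"plan": [[0,0,0,-0.3,0,0,0],[0,0,-0.25,-0.7,0,0,0],[0,0,-0.5,-1,0,0,0],[0,0,-0.7,-1,0,0,0],[0,0,-0.7,-1,0,0,0],[0,0,-0.7,-1,0,0,0],[0,0,-0.7,-1,0,0,0]]}'
python3 - <<'E'
from station import ctrl
from h import *
o=ctrl.get_obs();print(gx(o))
np.save("w2.npy",np.r_[o["tool_pos"],o["tool_rot"]])
w=ctrl.get_image("wrist")[:,:,::-1];cv2.imwrite("pics/w2.png",w)
p,T=cam(ctrl,"wrist",o)
u=np.array([np.cos(YAW),np.sin(YAW),0])
Ti=np.linalg.inv(T)
def pr(P):
    c=Ti[:3,:3]@P+Ti[:3,3];return np.array([p["fx"]*c[0]/c[2]+p["cx"],p["fy"]*c[1]/c[2]+p["cy"]])
a=pr(M0-.1*u);b=pr(M0+.135*u);print(a,b)
y=int((a+b)[1]/2);x0=int(a[0]);x1=min(int(b[0]),560)
cv2.imwrite("pics/z2.png",cv2.resize(w[y-30:y+30,x0:x1],(800,400),interpolation=cv2.INTER_CUBIC))
E
```

```text
t: 9.45
tool_pos: [0.5595, -0.0865, 0.173]
tool_rot: [-0.377, -3.116, -0.002]
contact_force: [-0.1, -0.0, -0.2]
opening: -0.0001
grip_force: 0.0
[-44.1399   0.2568  97.9511]
[207.145  209.8236] [554.4537 208.9114]
```

View pics/z2.png

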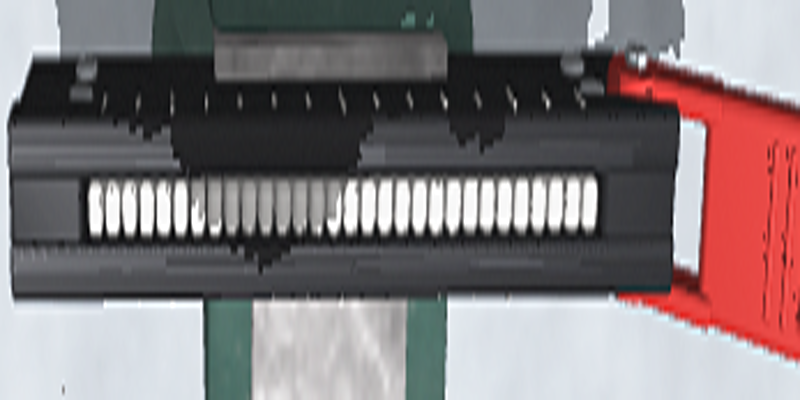

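All 30 pins now look flush (crop row about 208, evenly aligned). I'll go to the plain end and touch lightly for the stroke.

To row units: -0.037 m is -0.37, 0.0994 m is 0.994.

```bash
python3 jog.py '{"plan": [[0,0,-0.37,0.3,0,0,0],[0,0,-0.37,0.6,0,0,0],[0,0,-0.37,0.85,0,0,0],[0,0,-0.37,0.93,0,0,0],[0,0,-0.37,0.96,0,0,0],[0,0,-0.37,0.98,0,0,0],[0,0,-0.37,0.99,0,0,0],[0,0,-0.37,0.994,0,0,0],[0,0,-0.37,0.994,0,0,0],[0,0,-0.37,0.994,0,0,0]]}'; python3 st.py
```

```text
t: 10.33
tool_pos: [0.5525, -0.1231, 0.0769]
tool_rot: [0.376, 3.117, -0.001]
contact_force: [-0.4, 0.1, 0.4]
opening: -0.0002
grip_force: 0.0
gauge mm [-81.2991  -1.5932   1.923 ] F [-0.3612  0.0787  0.424 ] t 10.3333 rot [-0.0002  0.0022 -0.0022]
```

To row units: -0.001 m is -0.01, 0.001 m is 0.01.

```bash
python3 jog.py '{"plan": [[0,0.01,-0.01,0.01,0,0,0],[0,0.01,-0.01,0.01,0,0,0],[0,0.01,-0.01,0.01,0,0,0],[0,0.01,-0.01,0.01,0,0,0]]}'; python3 st.py
python3 jog.py '{"plan": [[0,0,0,0.005,0,0,0],[0,0,0,0.005,0,0,0],[0,0,0,0.005,0,0,0]]}'; python3 st.py
```

```text
t: 10.67
tool_pos: [0.5504, -0.1238, 0.0748]
tool_rot: [0.377, 3.119, -0.0]
contact_force: [-1.2, -0.3, 1.1]
opening: -0.0003
grip_force: 0.7
gauge mm [-82.5194   0.2561  -0.1699] F [-1.1693 -0.2879  1.1466] t 10.6667 rot [-0.0001  0.     -0.0026]
t: 10.92
tool_pos: [0.5505, -0.1238, 0.0748]
tool_rot: [-0.376, -3.119, 0.0]
contact_force: [-2.7, 0.8, 5.2]
opening: 0.0001
grip_force: 2.6
gauge mm [-82.5117   0.19    -0.1611] F [-2.7116  0.7551  5.1958] t 10.9167 rot [-0.0002 -0.0002 -0.0025]
```

To row units: 0.034 m is 0.34, 0.028 m is 0.28.

```bash
python3 jog.py '{"plan": [[0,0,0.04,0,0,0,0],[0,0,0.1,0,0,0,0],[0,0,0.16,0,0,0,0],[0,0,0.22,0,0,0,0],[0,0,0.28,0,0,0,0],[0,0,0.34,0,0,0,0]]}'; python3 st.py
```

```text
t: 11.42
tool_pos: [0.5593, -0.0906, 0.0749]
tool_rot: [0.376, 3.118, -0.002]
contact_force: [-1.1, -4.7, 5.8]
opening: -0.0001
grip_force: 2.7
gauge mm [-48.121   -0.5126  -0.149 ] F [-1.1304 -4.7147  5.794 ] t 11.4167 rot [-0.0011  0.0016 -0.0021]
```

To row units: 0.048 m is 0.48, 0.042 m is 0.42.

```bash
python3 jog.py '{"plan": [[0,0,0.06,-0.001,0,0,0],[0,0,0.12,-0.001,0,0,0],[0,0,0.18,-0.001,0,0,0],[0,0,0.24,-0.001,0,0,0],[0,0,0.3,-0.001,0,0,0],[0,0,0.36,-0.001,0,0,0],[0,0,0.42,-0.001,0,0,0],[0,0,0.48,-0.001,0,0,0]]}'; python3 st.py
```

```text
t: 12.08
tool_pos: [0.5705, -0.0437, 0.0748]
tool_rot: [0.376, 3.118, -0.001]
contact_force: [-0.4, -3.8, 6.2]
opening: 0.0001
grip_force: 2.8
gauge mm [ 0.0863 -0.4178 -0.1805] F [-0.4308 -3.7837  6.2107] t 12.0833 rot [-0.0007  0.0011 -0.002 ]
```

To row units: 0.042 m is 0.42, 0.036 m is 0.36.

```bash
python3 jog.py '{"plan": [[0,0,0.06,0,0,0,0],[0,0,0.12,0,0,0,0],[0,0,0.18,0,0,0,0],[0,0,0.24,0,0,0,0],[0,0,0.3,0,0,0,0],[0,0,0.36,0,0,0,0],[0,0,0.42,0,0,0,0]]}'; python3 st.py
```

```text
t: 12.67
tool_pos: [0.5804, -0.003, 0.0749]
tool_rot: [0.376, 3.118, -0.002]
contact_force: [-1.2, -4.5, 6.2]
opening: 0.0003
grip_force: 2.9
gauge mm [41.9492 -0.4727 -0.1347] F [-1.1984 -4.5314  6.1934] t 12.6667 rot [-0.0011  0.0011 -0.002 ]
```

```bash
python3 jog.py '{"plan": [[0,0,0.06,0,0,0,0],[0,0,0.12,0,0,0,0],[0,0,0.18,0,0,0,0],[0,0,0.24,0,0,0,0],[0,0,0.3,0,0,0,0],[0,0,0.36,0,0,0,0],[0,0,0.39,0,0,0,0],[0,0,0.39,0,0,0,0]]}'; python3 st.py
python3 jog.py '{"plan": [[0,0,0,-0.2,0,0,0],[0,0,0,-0.6,0,0,0],[0,0,0,-1,0,0,0],[0,0,0,-1,0,0,0],[0,0,0,-1,0,0,0],[0,0,0,-1,0,0,0]]}'
python3 - <<'E'
from station import ctrl
from h import *
o=ctrl.get_obs();print(gx(o))
np.save("w3.npy",np.r_[o["tool_pos"],o["tool_rot"]])
w=ctrl.get_image("wrist")[:,:,::-1];cv2.imwrite("pics/w3.png",w)
E
```

```text
t: 13.33
tool_pos: [0.5898, 0.0355, 0.0748]
tool_rot: [0.375, 3.118, -0.0]
contact_force: [-1.3, -2.2, 5.5]
opening: -0.0002
grip_force: 2.9
gauge mm [81.5895 -0.4472 -0.1536] F [-1.2595 -2.1627  5.488 ] t 13.3333 rot [ 0.      0.001  -0.0015]
t: 13.83
tool_pos: [0.5885, 0.0355, 0.1731]
tool_rot: [-0.375, -3.117, -0.001]
contact_force: [-0.2, 0.7, -0.2]
opening: 0.0
grip_force: 0.0
[81.3105  0.7308 98.1071]
```

View pics/w3.png

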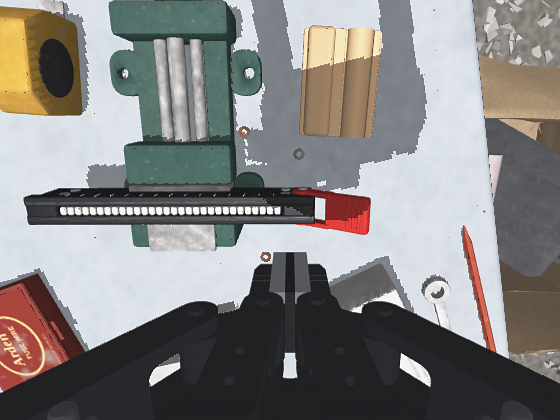

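All pins remain flush. The pad's outer corners are at about (371,198) and (367,233) here, against (489,198) and (485,230) in the earlier wrist view. I'll triangulate from those.

Run:
```python
from station import ctrl
from h import *
u=np.array([np.cos(YAW),np.sin(YAW),0]);v=np.array([-u[1],u[0],0])
C={}
for k in(1,3):
    w=cv2.imread(f"pics/w{k}.png");W=np.load(f"w{k}.npy");p,T=cam(ctrl,"wrist",dict(tool_pos=W[:3],tool_rot=W[3:]))
    h=cv2.cvtColor(w,cv2.COLOR_BGR2HSV);r=cv2.inRange(h,(0,150,90),(8,255,255))+cv2.inRange(h,(172,150,90),(180,255,255))
    r[:170]=0;r[250:]=0;r[:,:300]=0;r[:,500:]=0
    if k==3:r[:,400:]=0
    ys,xs=np.nonzero(r);pts=np.c_[xs,ys]
    tr=pts[np.argmax(pts@[1,-.5])];br=pts[np.argmax(pts@[1,1])];print(k,tr,br)
    C[k]=[ray(p,T,c) for c in(tr,br)]
for i in(0,1):
    P=tri(C[1][i],C[3][i])-M0;print(np.array([P@u,P@v,P[2]])*1e3)
```

```text
1 [489 198] [485 229]
3 [369 199] [367 232]
[131.3389  11.1763  14.6952]
[130.8844  -9.9412  16.2398]
```

```bash
python3 jog.py '{"plan": [[0,0,0.3,0.2,0,0,0],[0,0,0.45,0.5,0,0,0],[0,0,0.45,0.72,0,0,0],[0,0,0.45,0.75,0,0,0],[0,0,0.45,0.79,0,0,0],[0,0,0.45,0.83,0,0,0],[0,0,0.45,0.87,0,0,0],[0,0,0.45,0.91,0,0,0],[0,0,0.45,0.95,0,0,0],[0,0,0.45,0.99,0,0,0],[0,0,0.45,1.02,0,0,0],[0,0,0.45,1.04,0,0,0],[0,0,0.45,1.04,0,0,0],[0,0,0.45,1.04,0,0,0]]}'; python3 st.py
```

```text
t: 15.05
tool_pos: [0.5995, 0.0781, 0.0698]
tool_rot: [-0.376, -3.118, 0.001]
contact_force: [-0.5, 0.4, -0.2]
opening: 0.0001
grip_force: 0.0
gauge mm [125.331    0.1215  -5.2451] F [-0.5002  0.4397 -0.2033] t 15.05 rot [-0.0006 -0.001  -0.0025]
```

To row units: 0.002 m is 0.02, 0.001 m is 0.01.

```bash
python3 jog.py '{"plan": [[0,0,0,0.01,0,0,0],[0,0,0,0.02,0,0,0],[0,0,0,0.02,0,0,0],[0,0,0,0.02,0,0,0]]}'; python3 st.py;  python3 jog.py '{"plan": [[0,0,0,0.01,0,0,0],[0,0,0,0.01,0,0,0],[0,0,0,0.01,0,0,0]]}'; python3 st.py
```

```text
t: 15.38
tool_pos: [0.5998, 0.0783, 0.068]
tool_rot: [-0.376, -3.119, 0.0]
contact_force: [0.5, -0.6, 0.2]
opening: -0.0001
grip_force: 0.0
gauge mm [125.5178  -0.1486  -7.0066] F [ 0.5454 -0.5542  0.2148] t 15.3833 rot [-0.0002 -0.0001 -0.0024]
t: 15.63
tool_pos: [0.5999, 0.0783, 0.0671]
tool_rot: [-0.377, -3.119, 0.0]
contact_force: [0.1, 0.0, 0.1]
opening: 0.0002
grip_force: 0.1
gauge mm [125.5743  -0.2178  -7.918 ] F [0.1409 0.033  0.0691] t 15.6333 rot [-0.     -0.0001 -0.0025]
```

To row units: 0.001 m is 0.01, 0.0006 m is 0.006.

```bash
python3 jog.py '{"plan": [[0,0,0,0.006,0,0,0],[0,0,0,0.01,0,0,0],[0,0,0,0.01,0,0,0],[0,0,0,0.01,0,0,0]]}'; python3 st.py
```

```text
t: 15.97
tool_pos: [0.6, 0.0783, 0.0667]
tool_rot: [0.376, 3.119, -0.0]
contact_force: [-2.8, 0.0, 5.8]
opening: 0.0002
grip_force: 2.6
gauge mm [125.6375  -0.3355  -8.2788] F [-2.848   0.0019  5.7956] t 15.9667 rot [-0.      0.0001 -0.0025]
```

Rigid stop at 8 mm below the top edge, exactly the locked height. I'll press slightly more, retreat and check.

```bash
python3 jog.py '{"plan": [[0,0,0,0.004,0,0,0],[0,0,0,0.004,0,0,0],[0,0,0,0.004,0,0,0]]}'; python3 st.py
python3 jog.py '{"plan": [[0,0,0,-0.2,0,0,0],[0,0,0,-0.6,0,0,0],[0,0,-0.3,-1,0,0,0],[0,0,-0.6,-1.1,0,0,0],[0,0,-0.9,-1.1,0,0,0],[0,0,-0.9,-1.1,0,0,0],[0,0,-0.9,-1.1,0,0,0],[0,0,-0.9,-1.1,0,0,0]]}'
python3 - <<'E'
from station import ctrl
from h import *
o=ctrl.get_obs();print(gx(o),o["t"])
w=ctrl.get_image("wrist")[:,:,::-1];cv2.imwrite("pics/w4.png",w)
cv2.imwrite("pics/z4.png",cv2.resize(w[170:250,60:460],(800,400),interpolation=cv2.INTER_CUBIC))
np.save("w4.npy",np.r_[o["tool_pos"],o["tool_rot"]])
E
```

```text
t: 16.22
tool_pos: [0.6001, 0.0783, 0.0666]
tool_rot: [0.376, 3.119, -0.0]
contact_force: [-2.3, -0.3, 6.5]
opening: -0.0002
grip_force: 3.4
gauge mm [125.6435  -0.3868  -8.3536] F [-2.2827 -0.308   6.4896] t 16.2167 rot [-0.      0.0001 -0.0024]
t: 16.88
tool_pos: [0.5782, -0.0089, 0.1748]
tool_rot: [-0.377, -3.118, -0.001]
contact_force: [1.0, 0.8, -1.6]
opening: 0.0004
grip_force: 0.0
[35.7511  0.3629 99.8121] 16.8833
```

View pics/z4.png

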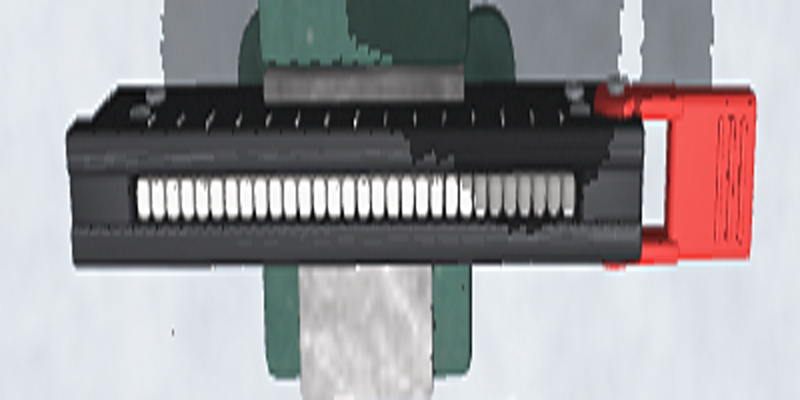

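The lever, at crop (710,175), now lies level and square with the gauge, and every pin in the row (crop y≈197) is flush. The robot is clear of everything.

```bash
python3 -c "
from station import ctrl
print(ctrl.finish_job())"
```

```text
the job is handed in; nothing more can be done
None
```

All proud pins were pressed flush (two early presses reached 16–18 N, the rest at most 12.5 N), the whole row was stroked from plain end to lever end at about 6 N, the lever was pressed down to its stop, and the job was handed in at about 17 s.

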